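# Put the leatherworker's bench tools back in their own outlined trays

## Task

The mallet, the rotary cutter and the block plane have been put back in each other's trays, and the dividers were left open on the stone slab. Fold the dividers closed and lay them in their narrow tray, and sort out the other three (the slab, once clear, makes a handy free spot) so that in the end every tool lies flat and still in the tray with its own outline, on the outline and the same way round as it. Lay the tools down, do not drop them.

Things in the scene. Friction and masses are not known exactly. Their poses are not given: they have to be found in the camera images.
- mallet: Mallet lying flat, 153 mm long: cross head (cylinder 38 mm diameter, 60 mm long along y; steel, white faces), wooden handle 18-28 mm thick. Origin at the underside of the head's middle; +x from handle to head (away from the robot at the start), z up; handle to x = -134 mm. 0.25 kg, balances at x = -20 mm; grip the handle at x = -35 mm (21 mm wide, axis 17 mm up). Starts in the plane's tray.
- cutter: Rotary cutter lying flat, 166 mm long: round guard with blade disc (52 mm diameter, 17 mm high) on a straight yellow handle 24 mm wide, 18 mm high. Origin at the underside of the disc's centre; +x from handle to disc (away from the robot at the start), z up; handle to x = -140 mm. 0.11 kg, balances near x = -50 mm; grip the handle at x = -60 mm. Starts in the mallet's tray.
- plane: Small steel block plane standing on its sole: 112 mm long (along x), 40 mm wide, 47 mm high, round wooden knob at the front (+x), sloping blade under a brass cap. Origin at the centre of the sole, z up. From x = -36 to +24 mm its flat sides are 24 mm high and 40 mm apart: grip there. 0.35 kg. Starts in the rotary cutter's tray.
- dividers: Steel dividers lying flat, open, on the slab: two legs 10.5 mm wide, 10 mm thick, on a stiff joint with 28 mm round head. Frame of the first leg: origin under the joint, z up, leg along -x (points at x = -140 mm, towards the robot); second leg on its +y side; mid-line turned -half the angle about z. 0.115 kg. A squeeze over both legs 65 mm from the joint shuts them (to 23 mm wide); they stay so.
- dividers_leg (a joint): Opening angle of the dividers' second leg in rad: 0 closed (legs side by side), starts between 0.28 and 0.42; held by friction wherever it is left.
- tray_mallet: Fixed plywood tray 92 x 200 mm (200 along x), floor 3 mm, rim 4 mm wide, 12 mm high, cut away (thumb notch) in the middle 86 mm of both long sides. Origin: centre of underside, z up, +x end away from the robot. Dark outline of the mallet: in place, the mallet's origin (head) is at x = +58 mm, y = 0, handle to -x.
- tray_cutter: Fixed plywood tray 92 x 200 mm (200 along x), floor 3 mm, rim 4 mm wide, 12 mm high, cut away (thumb notch) in the middle 86 mm of both long sides. Origin: centre of underside, z up, +x end away from the robot. Dark outline of the rotary cutter: in place, its origin (disc) is at x = +57 mm, y = 0, handle to -x.
- tray_plane: Fixed plywood tray 92 x 200 mm (200 along x), floor 3 mm, rim 4 mm wide, 12 mm high, cut away (thumb notch) in the middle 86 mm of both long sides. Origin: centre of underside, z up, +x end away from the robot. Dark outline of the plane's sole, a 118 x 44 mm rectangle: in place, the plane's origin is at x = y = 0, length along x, either way round.
- tray_dividers: Fixed plywood tray 52 x 200 mm (200 along x), floor 3 mm, rim 4 mm wide, 12 mm high, cut away (thumb notch) in the middle 86 mm of both long sides. Origin: centre of underside, z up, +x end away from the robot. 44 mm wide inside: only closed dividers fit. Dark outline: in place, their origin (joint) is at x = +63 mm, y = 0, legs to -x. Empty at the start.
- stone_slab: Fixed white marble working slab, 190 x 100 x 20 mm high (190 along its x), origin at the centre of its underside, z up: a place to lay a tool down for a moment. Only the dividers lie on it at the start. A glue jar (58 mm diameter, about 75 mm high) stands somewhere in the same row as trays and slab.
Things that resemble listed ones, but are neither listed nor needed, are in the scene too. Several things have the shape of the dividers; the one meant has the colours described above.

How it is judged:
By the outcome, as a careful person would: the job done as asked, in the order asked, and still so for the second after the job is handed in, with the robot touching nothing.
It also fails if it takes over 115 s, if anything falls off the work surface, if the arm or the gripper's body presses on something with over 40 N, if the wrist force passes 120 N, or if a joint passes its speed limit or range.

## Robot

A 6-joint arm with a two-finger parallel gripper is mounted at the origin on the work surface. World frame = base frame: x ahead of the robot, y to its left, z up, the work surface at z = 0. Lengths are in m, angles in rad, forces in N, time in s.
With the tool pointing down it reaches from about 0.35 to 0.875 m from the base axis. Payload 4.2 kg.
Tool frame: the origin (TCP) lies midway between the tips of the shut fingers; the grasp point (between the pads) lies pinch_z behind it (pinch_z is the distance from the TCP to the grasp point, in m); z points along the fingers, y is the line along which they close (so a half turn about z gives the same grasp; the last joint's range is limited). The gripper opens to 87 mm and grips with 3 to 60 N. Pads are 19 mm wide; open, the fingers measure 117 mm over their backs; the gripper's body (75 mm by 190 mm) begins 51 mm behind the grasp point.
Start: joints at [1.498, 0.385, 0.008, 0, -1.194, -0.259], TCP at [0.204, 0.591, 0.223] pointing down, gripper open.
Joint ranges: [-3.14, 3.14], [-1.21, 2.06], [-1.07, 1.41], [-3.16, 2.05], [-2.99, -0.16], [-3.1, 3.1]. Speed limits (rad/s): [2.79, 2.79, 3.14, 3.14, 3.14, 3.14].

## Interface

Orientations are given as a 3x3 rotation matrix whose columns are the frame's x, y, z axes.
In Python, from workcell import * gives the robot as it stands. The module is installed in compiled form; this text tells all that it offers.
- The arm moves only by the tool send_path, called in YAML: its name, and indented under it one key for each argument. Schema: {"type":"object","properties":{"offsets":{"type":"array","items":{"type":"array","items":{"type":"number"},"minItems":7,"maxItems":7},"minItems":1,"maxItems":20},"grip_force":{"type":"number"},"only":{"type":"string"},"quiet":{"type":"boolean"},"lines":{"type":"string"}},"required":["offsets"],"additionalProperties":false}. offsets is a list of rows, 1 to 20 of them, each of 7 numbers: dx, dy, dz in shares of the most that a row can go, 1 being 50 mm, then a rotation vector rx, ry, rz in normalised numbers (1 is 2 rad), then the opening from 0.0 (shut) to 1.0 (fully open); each row shifts and turns the commanded pose from where the row before left it, along the tool's axes as they then stand; what a row does not reach is not made up. A row lasts 1/10 s, in which the tool goes at most 0.05 m and 0.15 rad, less where a joint would pass 70% of its speed; a pose out of reach is approached as far as the arm can. The fingers move at their own pace and stop on an object; grip_force is the grip in N (left out, the last holds). Time passes only in rows, so rows that do not move let the fingers close. The tool returns the time, the measured TCP pose, the force, the opening and the grip force at its end. only (a regular expression) keeps the lines of the reply that match it, lines (a string "A,B") keeps lines A to B, and quiet returns only ok. Input that does not fit is refused with a message, and nothing moves.
- state(): the state, without advancing time (a new reading comes with each control period).
- read_camera(name): name is "scene" or "side" or "wrist"; returns a dict with "color" (400x640x3 uint8, blue, green, red), "fx", "fy", "cx", "cy" (pixels), "extrinsics" (4x4, takes a point from camera to world coordinates). Camera axes: x right, y down, z forward; pixel columns grow to the right and rows downward; lengths in m; the calibration is good to about 2 mm. A picture is of the moment at which its call begins. There is no depth.
- hand_in(): hands the job in; it is judged then, once.
The state is a dict: "time_s": time; "qpos": joint angles; "qd": joint speeds; "tau": joint torques, N m; "eef_pos": TCP position; "tcp_rot": TCP orientation; "wrist_force": force on the tool from outside, world axes, zero at the start; "wrist_torque": the same for the moment, N m; "grip_width": opening from 0.0 (shut) to 1.0 (fully open); "finger_force": force on a finger pad.
Only numpy, scipy, OpenCV 4.12 (cv2) and the standard library are available. Lean on these libraries where they do the work, as an engineer would, in place of code of your own. Each camera call takes 0.05 s, during which the arm holds its last target. There are 200 camera calls.

## Working session

There is one attempt and no reset: what is moved stays moved. The work goes in short steps, Python scripts to look and compute and a tool call to move; the robot and the scene stay as the last step left them, time stands still between calls to the robot, and variables do not carry over. Pictures are saved under pics/ and viewed, at most 14 in all, crops included, and the job is handed in when it is done.

```bash
mkdir -p pics; python3 - <<'E'
from workcell import *
import cv2,numpy as np
s=state();print({k:np.round(v,3).tolist() for k,v in s.items()}); print([n for n in globals() if 'pinch' in n], globals().get('pinch_z'))
for n in ("scene","side","wrist"):
    c=read_camera(n);cv2.imwrite(f'pics/{n}0.png',c['color']);print(n,c['fx'],c['cx'],c['cy'],np.round(c['extrinsics'],3).tolist())
E
```

```text
{'time_s': 0.0, 'qpos': [1.498, 0.386, 0.007, -0.0, -1.194, -0.259], 'qd': [-0.0, -0.0, 0.001, -0.001, 0.0, 0.001], 'tau': [-0.0, -39.067, 18.74, 4.22, 0.011, -0.0], 'eef_pos': [0.203, 0.59, 0.221], 'tcp_rot': [[0.945, -0.326, -0.001], [-0.326, -0.945, -0.002], [0.0, 0.002, -1.0]], 'wrist_force': [-0.273, -1.037, 0.645], 'wrist_torque': [-0.045, 0.015, 0.019], 'finger_force': 0.0, 'grip_width': 1.001}
['pinch_z'] 0.0187
scene 394.57770563241866 322.8110944246302 198.50675825451725 [[-0.513, 0.637, -0.575, 1.194], [0.859, 0.386, -0.338, 0.342], [0.006, -0.667, -0.745, 0.956], [0.0, 0.0, 0.0, 1.0]]
side 464.9529458276976 323.80528186799216 201.54226809382328 [[0.882, -0.373, 0.29, 0.061], [-0.472, -0.672, 0.571, -0.872], [-0.018, -0.64, -0.768, 1.137], [0.0, 0.0, 0.0, 1.0]]
wrist 289.62028789894407 321.31385697937236 198.98787812786608 [[-0.326, -0.913, -0.245, 0.271], [-0.945, 0.315, 0.083, 0.567], [0.001, 0.259, -0.966, 0.385], [0.0, 0.0, 0.0, 1.0]]
```

View pics/scene0.png

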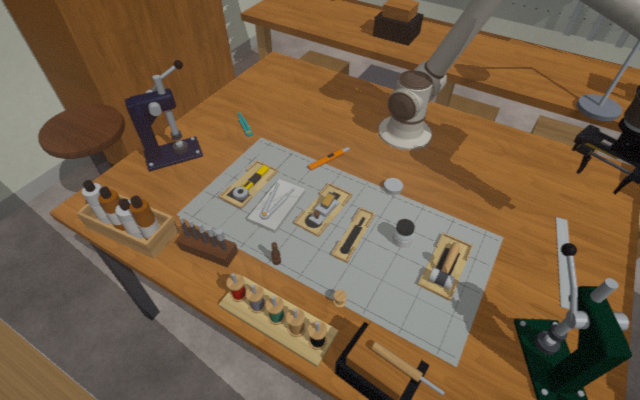

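View pics/side0.png

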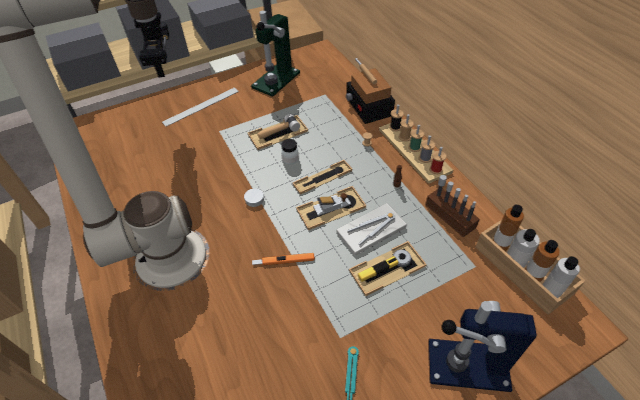

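The scene image shows, in a row, a tray with the yellow-handled cutter (248,182), the slab with open steel dividers (275,203), the tray with the plane (323,208), the narrow empty tray (352,235), the jar (404,230) and the tray with the mallet (445,265). An orange look-alike sits at (328,158) and a teal one at (244,124). Next I'll rectify to a top-down view and measure.

```bash
cat > h.py <<'E'
from workcell import *
import cv2,numpy as np
def P(c):
    K=np.array([[c['fx'],0,c['cx']],[0,c['fy'],c['cy']],[0,0,1]]);E=np.linalg.inv(c['extrinsics']);return K@E[:3]
def proj(c,p):
    q=P(c)@np.r_[p,1];return q[:2]/q[2]
def pix(c,u,v,z):
    H=P(c)[:,[0,1,3]].copy();H[:,2]+=P(c)[:,2]*z
    q=np.linalg.solve(H,[u,v,1]);return q[:2]/q[2]
def rect(c,z,x0,x1,y0,y1,s):
    "top-down: image right = -y (y1 at left), image up = +x; s px per m"
    H=P(c)[:,[0,1,3]].copy();H[:,2]+=P(c)[:,2]*z
    A=np.array([[0,-1/s,x1],[-1/s,0,y1],[0,0,1]])
    img=cv2.warpPerspective(c['color'],H@A,(int((y1-y0)*s),int((x1-x0)*s)),flags=cv2.INTER_CUBIC|cv2.WARP_INVERSE_MAP)
    for x in np.arange(np.ceil(x0*20)/20,x1,.05):
        r=int((x1-x)*s);cv2.line(img,(0,r),(6,r),(0,0,255),1);cv2.putText(img,f'{x:.2f}',(8,r+4),0,.33,(0,0,255),1)
    for y in np.arange(np.ceil(y0*20)/20,y1,.05):
        k=int((y1-y)*s);cv2.line(img,(k,0),(k,6),(0,0,255),1);cv2.putText(img,f'{y:.2f}',(k-10,16),0,.33,(0,0,255),1)
    return img
def st():
    s=state();print(s['time_s'],np.round(s['eef_pos'],4),np.round(s['tcp_rot'],3).tolist(),np.round(s['qpos'],2),s['grip_width'],s['finger_force'])
E
python3 - <<'E'
from h import *
c=read_camera('side');a=rect(c,0.01,.3,.95,-.6,.6,660)
cv2.imwrite('pics/top1.png',a)
E
```

```text
(no output)
```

View pics/top1.png

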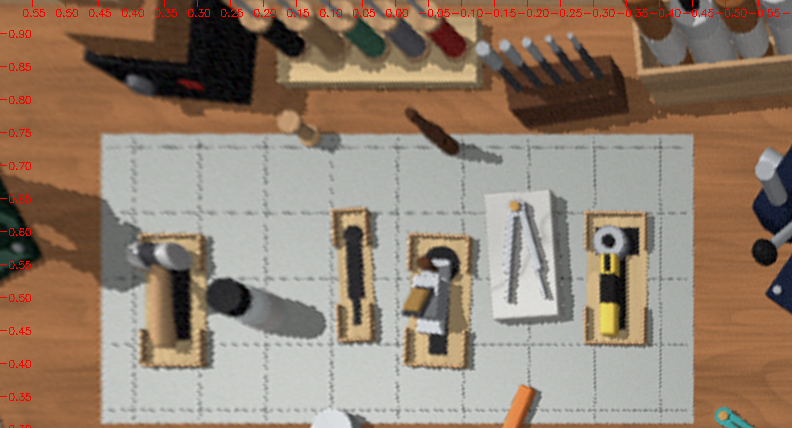

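The rectified view gives rough positions: cutter at y≈-0.33 in the mallet's tray, slab at y≈-0.19, plane at y≈-0.06 in the cutter's tray, dividers tray at y≈0.035, jar at y≈0.25, and mallet at y≈0.34 in the plane's tray. I'll bring the wrist camera over the row to measure more precisely.

The manual's scale: shifts go in shares of 50 mm and turns go in shares of 2 rad. Converting my numbers, 0.039 m is 0.78, 0.03 m is 0.6, -0.11 rad is -0.055.

send_path:
  offsets:
    - [0, 0, 0, 0, 0, -0.055, 1]
    - [0, 0, 0, 0, 0, -0.055, 1]
    - [0, 0, 0, 0, 0, -0.055, 1]
    - [0.6, 0.78, 0, 0, 0, 0, 1]
    - [0.6, 0.78, 0, 0, 0, 0, 1]
    - [0.6, 0.78, 0, 0, 0, 0, 1]
    - [0.6, 0.78, 0, 0, 0, 0, 1]
    - [0.6, 0.78, 0, 0, 0, 0, 1]
    - [0.6, 0.78, 0, 0, 0, 0, 1]
    - [0.6, 0.78, 0, 0, 0, 0, 1]
    - [0.6, 0.78, 0, 0, 0, 0, 1]
    - [0.6, 0.78, 0, 0, 0, 0, 1]
    - [0.6, 0.78, 0, 0, 0, 0, 1]
    - [0, 0, 0, 0, 0, 0, 1]
    - [0, 0, 0, 0, 0, 0, 1]
  grip_force: 30

```text
time_s: 1.7
eef_pos: [0.5032, 0.1992, 0.2222]
tcp_rot: [[1.0, -0.005, -0.001], [-0.005, -1.0, -0.0], [-0.001, 0.0, -1.0]]
wrist_force: [0.2, 0.1, -0.8]
grip_width: 0.999
finger_force: 0.0
```

```bash
python3 - <<'E'
from h import *
c=read_camera('wrist');np.save('cw1.npy',c,allow_pickle=True);cv2.imwrite('pics/w1.png',rect(c,0.01,.38,.68,-.05,.45,1500))
st()
E
```

```text
1.75 [0.5027 0.2001 0.2223] [[1.0, -0.003, -0.001], [-0.003, -1.0, -0.0], [-0.001, 0.0, -1.0]] [ 0.68  0.24 -0.2  -0.   -1.13  0.89] 1.0021380653309717 0.0
```

Converted, 0.045 m is 0.9.

send_path:
  offsets:
    - [0, 0.9, 0, 0, 0, 0, 1]
    - [0, 0.9, 0, 0, 0, 0, 1]
    - [0, 0.9, 0, 0, 0, 0, 1]
    - [0, 0.9, 0, 0, 0, 0, 1]
    - [0, 0.9, 0, 0, 0, 0, 1]
    - [0, 0.9, 0, 0, 0, 0, 1]
    - [0, 0.9, 0, 0, 0, 0, 1]
    - [0, 0.9, 0, 0, 0, 0, 1]
    - [0, 0, 0, 0, 0, 0, 1]
    - [0, 0, 0, 0, 0, 0, 1]

```text
time_s: 2.75
eef_pos: [0.5022, -0.1591, 0.2224]
tcp_rot: [[1.0, -0.002, -0.0], [-0.002, -1.0, 0.0], [-0.0, -0.0, -1.0]]
wrist_force: [-0.2, 0.2, 0.0]
grip_width: 1.003
finger_force: 0.0
```

```bash
python3 - <<'E'
from h import *
c=read_camera('wrist');np.save('cw2.npy',c,allow_pickle=True);cv2.imwrite('pics/w2.png',rect(c,0.01,.38,.7,-.40,.08,1500))
st()
E
```

```text
2.8 [ 0.5023 -0.1584  0.2225] [[1.0, -0.0, -0.0], [-0.0, -1.0, 0.0], [-0.0, -0.0, -1.0]] [ 0.    0.22 -0.23 -0.   -1.12  1.57] 0.9962486897401442 0.0
```

View pics/w1.png

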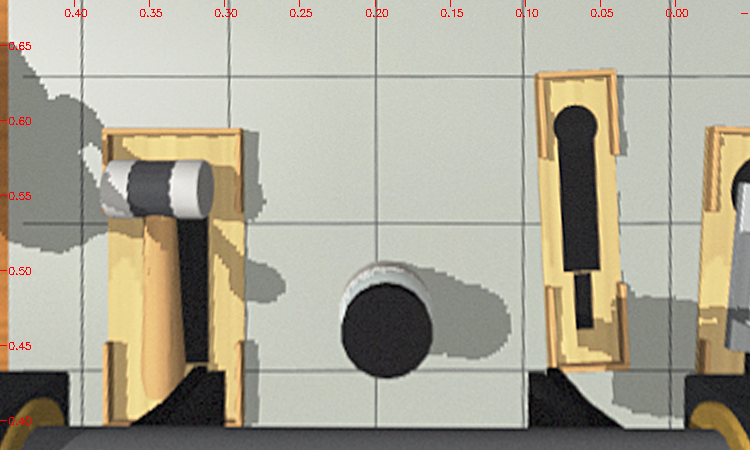

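View pics/w2.png

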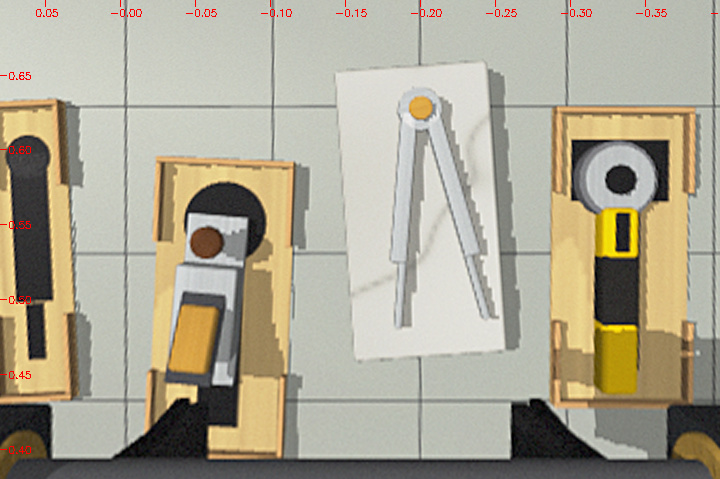

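Candidates for the dividers: steel at w2 (420,108), on the slab; orange at scene (328,158); teal at scene (244,124). The steel ones on the slab, with straight legs 10.5 mm wide and open, fit the description. I'll confirm with an enlarged crop and compute poses.

```bash
python3 - <<'E'
from h import *
c=np.load('cw2.npy',allow_pickle=True).item()
d=np.load('cw1.npy',allow_pickle=True).item()
cv2.imwrite('pics/div.png',rect(c,0.03,.46,.66,-.27,-.13,2900))
def q(cc,u,v,z):
    x1,y1=(.70,.08) if cc is c else (.68,.45)
    uv=proj(cc,[x1-v/1500,y1-u/1500,.01]);return pix(cc,*uv,z)
def fit(name,cc,pts,loc,z):
    W=np.array([q(cc,*p,z) for p in pts]);L=np.array(loc);Wc,Lc=W.mean(0),L.mean(0)
    U,S,V=np.linalg.svd((L-Lc).T@(W-Wc));R=(U@V).T
    if np.linalg.det(R)<0:R=(U@np.diag([1,-1])@V).T
    print(name,np.round(Wc-R@Lc,4),'yaw',round(np.arctan2(R[1,0],R[0,0]),4),'resid mm',np.round(1000*(W-Wc-(L-Lc)@R.T),1).tolist())
T=lambda w:[(.1,w),(.1,-w),(-.1,w),(-.1,-w)]
fit('tdiv',d,[(536,72),(616,68),(548,370),(629,362)],T(.026),.012)
fit('tmal',c,[(555,107),(696,109),(551,402),(694,408)],T(.046),.012)
fit('tpla',d,[(103,129),(243,129),(104,426),(244,426)],T(.046),.012)
fit('tcut',c,[(157,157),(296,162),(283,458)],[(.1,.046),(.1,-.046),(-.1,-.046)],.012)
fit('slab',c,[(335,72),(486,62),(357,360),(505,350)],[(.095,.05),(.095,-.05),(-.095,.05),(-.095,-.05)],.02)
j=q(c,420,108,.03);a=q(c,399,327,.025);b=q(c,488,318,.025)
print('joint',j,a,b,[np.linalg.norm(p-j) for p in(a,b)],[np.arctan2(*(j-p)[::-1]) for p in(a,b)])
print('jar',q(d,387,330,.075)); print('cutter disc',q(c,619,177,.018),'end',q(c,617,394,.018))
print('mallet',q(d,158,188,.038),'end',q(d,160,398,.02)); print('plane front',q(c,218,214,.02),'knob',q(c,206,242,.05))
E
```

```text
tdiv [0.5349 0.0626] yaw 0.0443 resid mm [[-1.9, 0.3], [-1.6, -0.8], [0.3, 1.2], [3.3, -0.6]]
tmal [ 0.5292 -0.3351] yaw -0.0134 resid mm [[-1.5, 1.1], [-1.6, -0.4], [2.9, 1.1], [0.1, -1.8]]
tpla [0.4954 0.3336] yaw 0.0028 resid mm [[-1.4, 0.5], [-1.7, -0.4], [1.7, 0.4], [1.4, -0.5]]
tcut [ 0.4949 -0.0674] yaw -0.0386 resid mm [[-1.3, -0.1], [-1.1, -0.4], [2.5, 0.5]]
slab [ 0.5597 -0.1994] yaw 0.0701 resid mm [[-1.1, -0.9], [-1.6, 0.9], [1.6, -1.8], [1.1, 1.9]]
joint [ 0.62508249 -0.19786564] [ 0.4856387  -0.18495797] [ 0.49139924 -0.24192332] [np.float64(0.1400399208840141), np.float64(0.1407561394025233)] [np.float64(-0.092302398351281), np.float64(0.31835763807067263)]
jar [0.47977672 0.19309113]
cutter disc [ 0.58181212 -0.32898908] end [ 0.44022471 -0.32768413]
mallet [0.55612839 0.33375526] end [0.41891625 0.3394719 ]
plane front [ 0.55775478 -0.06784917] knob [ 0.54233906 -0.06824808]
```

View pics/div.png

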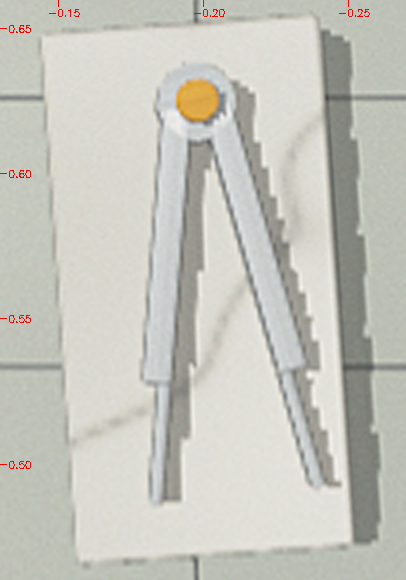

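The crop confirms the steel dividers with a brass joint at crop (198,100). Both legs measure 140 mm and the opening is 0.41 rad, as described. I'm moving over them.

Converted, 0.04 m is 0.8, 0.03 m is 0.6, -0.113 rad is -0.0565.

send_path:
  offsets:
    - [0.58, 0.47, 0, 0, 0, 0, 1]
    - [0.58, 0.47, 0, 0, 0, -0.0565, 1]
    - [0, 0, 0.8, 0, 0, 0, 1]
    - [0, 0, 0.8, 0, 0, 0, 1]
    - [0, 0, 0.8, 0, 0, 0, 1]
    - [0, 0, 0.6, 0, 0, 0, 1]
    - [0, 0, 0.6, 0, 0, 0, 1]
    - [0, 0, 0.2, 0, 0, 0, 1]
    - [0, 0, 0.1, 0, 0, 0, 1]
    - [0, 0, 0.08, 0, 0, 0, 1]
    - [0, 0, 0, 0, 0, 0, 1]
    - [0, 0, 0, 0, 0, 0, 1]
  grip_force: 10

```text
time_s: 4.0
eef_pos: [0.561, -0.2068, 0.0249]
tcp_rot: [[0.994, 0.111, 0.002], [0.111, -0.994, -0.0], [0.002, 0.001, -1.0]]
wrist_force: [-0.4, -0.1, -0.2]
grip_width: 1.001
finger_force: 0.0
```

```bash
python3 -c "
from h import *;st()"
```

```text
4.0 [ 0.561  -0.2068  0.0249] [[0.994, 0.111, 0.002], [0.111, -0.994, -0.0], [0.002, 0.001, -1.0]] [-0.08  0.54 -0.29  0.   -0.73  1.76] 1.001090627282233 0.0
```

Converted, 0.0025 m is 0.05.

send_path:
  offsets:
    - [0, 0, 0.05, 0, 0, 0, 1]
    - [0, 0, 0, 0, 0, 0, 0.6]
    - [0, 0, 0, 0, 0, 0, 0.4]
    - [0, 0, 0, 0, 0, 0, 0.2]
    - [0, 0, 0, 0, 0, 0, 0.1]
    - [0, 0, 0, 0, 0, 0, 0]
    - [0, 0, 0, 0, 0, 0, 0]
    - [0, 0, 0, 0, 0, 0, 0]
    - [0, 0, 0, 0, 0, 0, 0]
    - [0, 0, 0, 0, 0, 0, 0]
    - [0, 0, 0, 0, 0, 0, 0]
    - [0, 0, 0, 0, 0, 0, 0]
  grip_force: 25

```text
time_s: 5.2
eef_pos: [0.5602, -0.2067, 0.021]
tcp_rot: [[0.994, 0.111, 0.0], [0.111, -0.994, -0.0], [0.0, 0.0, -1.0]]
wrist_force: [0.1, -0.3, -0.5]
grip_width: 0.258
finger_force: 24.8
```

```bash
python3 -c "
from h import *;st()"
```

```text
5.2 [ 0.5602 -0.2067  0.021 ] [[0.994, 0.111, 0.0], [0.111, -0.994, -0.0], [0.0, 0.0, -1.0]] [-0.08  0.55 -0.29  0.   -0.73  1.76] 0.2576345321700663 24.76584255695343
```

Grip width is 22.4 mm, so the dividers are shut. I'll lift and carry them to their tray.

Converted, -0.045 m is -0.9, -0.0025 m is -0.05, 0.067 rad is 0.0335.

send_path:
  offsets:
    - [0, 0, -0.2, 0, 0, 0, 0]
    - [0, 0, -0.6, 0, 0, 0, 0]
    - [0, 0, -0.8, 0, 0, 0, 0]
    - [0, 0, -0.8, 0, 0, 0, 0]
    - [0, 0, 0, 0, 0, 0.0335, 0]
    - [-0.05, -0.9, 0, 0, 0, 0, 0]
    - [-0.05, -0.9, 0, 0, 0, 0, 0]
    - [-0.05, -0.9, 0, 0, 0, 0, 0]
    - [-0.05, -0.9, 0, 0, 0, 0, 0]
    - [-0.05, -0.9, 0, 0, 0, 0, 0]
    - [-0.05, -0.9, 0, 0, 0, 0, 0]
    - [0, 0, 0, 0, 0, 0, 0]
    - [0, 0, 0, 0, 0, 0, 0]

```text
time_s: 6.5
eef_pos: [0.533, 0.0634, 0.1416]
tcp_rot: [[0.999, 0.047, 0.0], [0.047, -0.999, 0.0], [0.0, -0.0, -1.0]]
wrist_force: [-0.2, -0.8, -1.2]
grip_width: 0.259
finger_force: 24.8
```

```bash
python3 - <<'E'
from h import *
st();c=read_camera('wrist');cv2.imwrite('pics/d2.png',rect(c,.13,.42,.66,-.03,.17,2000))
E
```

```text
6.5 [0.533  0.0634 0.1416] [[0.999, 0.047, 0.0], [0.047, -0.999, 0.0], [0.0, -0.0, -1.0]] [ 0.42  0.31 -0.32  0.   -0.93  1.2 ] 0.2594622845917157 24.76710319519043
```

View pics/d2.png

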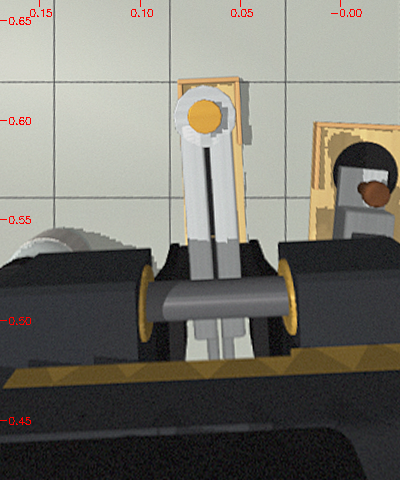

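The dividers are closed and held, with the joint at (204,117), about 67 mm ahead of the TCP. I'm lowering them.

Converted, 0.04 m is 0.8, 0.03 m is 0.6.

send_path:
  offsets:
    - [-0.04, 0.03, 0.8, 0, 0, 0, 0]
    - [0, 0, 0.8, 0, 0, 0, 0]
    - [0, 0, 0.6, 0, 0, 0, 0]
    - [0, 0, 0.3, 0, 0, 0, 0]
    - [0, 0, 0.12, 0, 0, 0, 0]
    - [0, 0, 0.06, 0, 0, 0, 0]
    - [0, 0, 0, 0, 0, 0, 0]
    - [0, 0, 0, 0, 0, 0, 0]

```text
time_s: 7.35
eef_pos: [0.5321, 0.0607, 0.0081]
tcp_rot: [[0.999, 0.044, 0.002], [0.044, -0.999, 0.001], [0.002, -0.001, -1.0]]
wrist_force: [0.3, 0.0, -0.8]
grip_width: 0.259
finger_force: 24.8
```

```bash
python3 -c "
from h import *;st()"
```

```text
7.35 [0.5321 0.0607 0.0081] [[0.999, 0.044, 0.002], [0.044, -0.999, 0.001], [0.002, -0.001, -1.0]] [ 0.42  0.49 -0.46  0.   -0.61  1.2 ] 0.25916601517782495 24.76744294166565
```

Converted, 0.001 m is 0.02.

send_path:
  offsets:
    - [0, 0, 0.02, 0, 0, 0, 0]
    - [0, 0, 0.02, 0, 0, 0, 0]
    - [0, 0, 0.02, 0, 0, 0, 0]
    - [0, 0, 0.02, 0, 0, 0, 0]
    - [0, 0, 0, 0, 0, 0, 0]
    - [0, 0, 0, 0, 0, 0, 0]
    - [0, 0, 0, 0, 0, 0, 0]

```text
time_s: 8.05
eef_pos: [0.5314, 0.0609, 0.004]
tcp_rot: [[0.999, 0.045, 0.0], [0.045, -0.999, -0.0], [0.0, 0.0, -1.0]]
wrist_force: [-2.2, 0.5, 5.5]
grip_width: 0.26
finger_force: 24.8
```

```bash
python3 -c "
from h import *;st();print(state()['wrist_force'])"
```

```text
8.05 [0.5314 0.0609 0.004 ] [[0.999, 0.045, 0.0], [0.045, -0.999, -0.0], [0.0, 0.0, -1.0]] [ 0.42  0.5  -0.47  0.   -0.61  1.2 ] 0.259520340648948 24.768285155296326
[-2.22272154  0.49518343  5.49810022]
```

Converted, -0.05 m is -1, -0.02 m is -0.4, 0.022 rad is 0.011.

send_path:
  offsets:
    - [0, 0, 0, 0, 0, 0, 0.32]
    - [0, 0, 0, 0, 0, 0, 0.4]
    - [0, 0, 0, 0, 0, 0, 0.45]
    - [0, 0, -0.4, 0, 0, 0, 0.45]
    - [0, 0, -1, 0, 0, 0, 0.45]
    - [0, 0, -1, 0, 0, 0, 0.45]
    - [-0.4, 0.2, -1, 0, 0, 0.011, 1]
    - [-0.4, 0.4, -1, 0, 0, 0.011, 1]
    - [-0.4, 0.4, 0, 0, 0, 0, 1]
    - [-0.4, 0.2, 0, 0, 0, 0, 1]
    - [0, 0, 0, 0, 0, 0, 1]
    - [0, 0, 0, 0, 0, 0, 1]

```text
time_s: 9.25
eef_pos: [0.4564, 0.0029, 0.2123]
tcp_rot: [[1.0, -0.0, 0.001], [-0.0, -1.0, 0.0], [0.001, -0.0, -1.0]]
wrist_force: [-0.0, 0.4, 0.3]
grip_width: 0.911
finger_force: 0.0
```

```bash
python3 - <<'E'
from h import *
st();c=read_camera('wrist');np.save('cw3.npy',c,allow_pickle=True);cv2.imwrite('pics/w3.png',rect(c,0.01,.38,.68,-.13,.11,2400)[:,:])
E
```

```text
9.25 [0.4564 0.0029 0.2123] [[1.0, -0.0, 0.001], [-0.0, -1.0, 0.0], [0.001, -0.0, -1.0]] [ 0.36  0.1  -0.4   0.   -1.07  1.21] 0.9114799700810696 0.0
```

```bash
python3 -c "
import cv2;a=cv2.imread('pics/w3.png');print(a.shape);cv2.imwrite('pics/w3s.png',cv2.resize(a,None,fx=.83,fy=.83))"
```

```text
(720, 576, 3)
```

View pics/w3s.png

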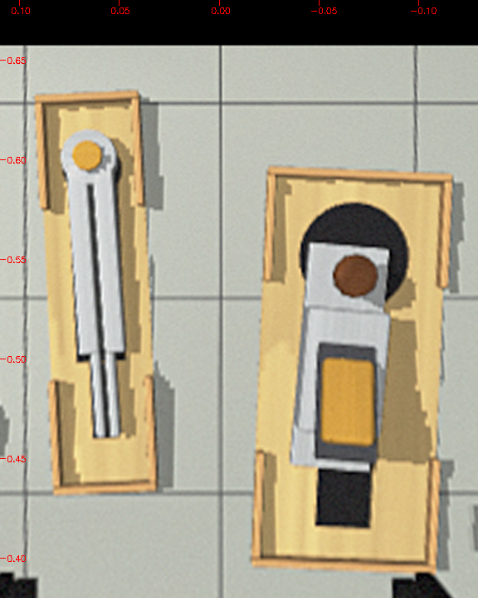

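The dividers lie closed on their outline: joint at (88,155), legs down to (106,437). Next I'll refit the two trays and the plane from this view.

```bash
python3 - <<'E'
from h import *
c=np.load('cw3.npy',allow_pickle=True).item();k=2400*.83
def q(u,v,z): return pix(c,*proj(c,[.68-v/k,.11-u/k,.01]),z)
def fit(name,pts,loc,z):
    W=np.array([q(*p,z) for p in pts]);L=np.array(loc);Wc,Lc=W.mean(0),L.mean(0)
    U,S,V=np.linalg.svd((L-Lc).T@(W-Wc));R=(U@V).T
    print(name,np.round(Wc-R@Lc,4),'yaw',round(np.arctan2(R[1,0],R[0,0]),4),np.round(1000*(W-Wc-(L-Lc)@R.T),1).tolist());return Wc-R@Lc,R
T=lambda w:[(.1,w),(.1,-w),(-.1,w),(-.1,-w)]
t,R=fit('tdiv',[(35,98),(138,91),(55,492),(157,488)],T(.026),.012)
j=q(88,155,.013);e=q(106,437,.01);print('div in tray',R.T@(j-t),R.T@(e-t))
t,R=fit('tcut',[(270,168),(452,176),(250,565),(436,571)],T(.046),.012);print('circle',R.T@(q(355,256,.003)-t))
fit('plane',[(308,242),(390,250),(291,463),(371,470)],[(.056,.02),(.056,-.02),(-.056,.02),(-.056,-.02)],.012)
E
```

```text
tdiv [0.5333 0.0614] yaw 0.0495 [[-1.6, -0.3], [-0.7, 0.2], [1.4, -0.4], [0.9, 0.6]]
div in tray [0.06843056 0.00055724] [-0.07276966 -0.0009674 ]
tcut [ 0.4944 -0.0663] yaw -0.0441 [[-1.1, -0.6], [-1.0, 0.4], [0.5, 0.6], [1.6, -0.4]]
circle [ 0.05759958 -0.00069134]
plane [ 0.5013 -0.0603] yaw -0.0827 [[-0.4, 0.7], [-1.1, -0.4], [0.9, -0.1], [0.7, -0.2]]
```

The dividers sit about 4.5 mm too far forward, with the joint at +68 mm instead of +63. I'll regrip them and shift them back.

Converted, 0.05 m is 1, 0.04 m is 0.8, -0.024 rad is -0.012.

send_path:
  offsets:
    - [0.8, -0.6, 0, 0, 0, -0.0115, 0.6]
    - [0.8, -0.6, 0, 0, 0, -0.012, 0.6]
    - [0, 0, 1, 0, 0, 0, 0.6]
    - [0, 0, 1, 0, 0, 0, 0.6]
    - [0, 0, 1, 0, 0, 0, 0.6]
    - [0, 0, 0.6, 0, 0, 0, 0.6]
    - [0, 0, 0.3, 0, 0, 0, 0.6]
    - [0, 0, 0.16, 0, 0, 0, 0.6]
    - [0, 0, 0, 0, 0, 0, 0.6]
    - [0, 0, 0, 0, 0, 0, 0.6]
  grip_force: 15

```text
time_s: 10.3
eef_pos: [0.5367, 0.0644, 0.0097]
tcp_rot: [[0.999, 0.048, 0.001], [0.048, -0.999, 0.0], [0.001, -0.0, -1.0]]
wrist_force: [-0.3, -0.3, 0.6]
grip_width: 0.599
finger_force: 0.0
```

```bash
python3 -c "
from h import *;st()"
```

```text
10.3 [0.5367 0.0644 0.0097] [[0.999, 0.048, 0.001], [0.048, -0.999, 0.0], [0.001, -0.0, -1.0]] [ 0.42  0.5  -0.45  0.   -0.63  1.2 ] 0.5991315423471961 0.0
```

Converted, -0.0045 m is -0.09, 0.0025 m is 0.05.

send_path:
  offsets:
    - [0, 0.05, 0.09, 0, 0, 0, 0.6]
    - [0, 0, 0, 0, 0, 0, 0.6]
    - [0, 0, 0, 0, 0, 0, 0.35]
    - [0, 0, 0, 0, 0, 0, 0.1]
    - [0, 0, 0, 0, 0, 0, 0]
    - [0, 0, 0, 0, 0, 0, 0]
    - [0, 0, 0, 0, 0, 0, 0]
    - [0, 0, -0.06, 0, 0, 0, 0]
    - [-0.09, 0, 0, 0, 0, 0, 0]
    - [0, 0, 0, 0, 0, 0, 0]
    - [0, 0, 0, 0, 0, 0, 0]
    - [0, 0, 0.04, 0, 0, 0, 0]
    - [0, 0, 0.02, 0, 0, 0, 0]
    - [0, 0, 0.01, 0, 0, 0, 0]
    - [0, 0, 0, 0, 0, 0, 0]
    - [0, 0, 0, 0, 0, 0, 0]
  grip_force: 15

```text
time_s: 11.9
eef_pos: [0.5313, 0.0613, 0.0048]
tcp_rot: [[0.999, 0.047, -0.0], [0.047, -0.999, -0.0], [-0.0, 0.0, -1.0]]
wrist_force: [-1.0, -0.5, 5.2]
grip_width: 0.257
finger_force: 14.9
```

```bash
python3 -c "
from h import *;st()"
```

```text
11.9 [0.5313 0.0613 0.0048] [[0.999, 0.047, -0.0], [0.047, -0.999, -0.0], [-0.0, 0.0, -1.0]] [ 0.42  0.5  -0.47  0.   -0.61  1.2 ] 0.25713193617651486 14.943825602531433
```

Converted, -0.05 m is -1, -0.03 m is -0.6, 0.056 rad is 0.028.

send_path:
  offsets:
    - [0, 0, 0, 0, 0, 0, 0.32]
    - [0, 0, 0, 0, 0, 0, 0.4]
    - [0, 0, 0, 0, 0, 0, 0.45]
    - [0, 0, -0.4, 0, 0, 0, 0.45]
    - [0, 0, -1, 0, 0, 0, 0.45]
    - [0, 0, -1, 0, 0, 0, 0.45]
    - [0, 0, -1, 0, 0, 0.028, 1]
    - [0, 0.8, -0.6, 0, 0, 0, 1]
    - [-0.02, 1, 0, 0, 0, 0, 1]
    - [-0.02, 1, 0, 0, 0, 0, 1]
    - [-0.02, 1, 0, 0, 0, 0, 1]
    - [-0.02, 1, 0, 0, 0, 0, 1]
    - [-0.02, 1, 0, 0, 0, 0, 1]
    - [0, 1, 0, 0, 0, 0, 1]
    - [0, 1, 0.6, 0, 0, 0, 1]
    - [0, 0, 0.8, 0, 0, 0, 1]
    - [0, 0, 1, 0, 0, 0, 1]
    - [0, 0, 1, 0, 0, 0, 1]
    - [0, 0, 0, 0, 0, 0, 1]
    - [0, 0, 0, 0, 0, 0, 1]
  grip_force: 15

```text
time_s: 13.9
eef_pos: [0.5232, -0.3219, 0.0386]
tcp_rot: [[1.0, -0.008, -0.001], [-0.008, -1.0, -0.0], [-0.001, 0.0, -1.0]]
wrist_force: [0.2, -0.5, 0.8]
grip_width: 1.002
finger_force: 0.0
```

```bash
python3 -c "
from h import *;st();cv2.imwrite('pics/s3.png',read_camera('wrist')['color'])"
```

```text
13.9 [ 0.5232 -0.3219  0.0386] [[1.0, -0.008, -0.001], [-0.008, -1.0, -0.0], [-0.001, 0.0, -1.0]] [-0.29  0.55 -0.24  0.   -0.79  1.85] 1.0016443644296371 0.0
```

Converted, 0.018 m is 0.36, 0.0065 m is 0.13.

send_path:
  offsets:
    - [-0.02, 0.13, 0.36, 0, 0, 0, 1]
    - [0, 0, 0.2, 0, 0, 0, 1]
    - [0, 0, 0.06, 0, 0, 0, 1]
    - [0, 0, 0, 0, 0, 0, 0.7]
    - [0, 0, 0, 0, 0, 0, 0.4]
    - [0, 0, 0, 0, 0, 0, 0.15]
    - [0, 0, 0, 0, 0, 0, 0]
    - [0, 0, 0, 0, 0, 0, 0]
    - [0, 0, 0, 0, 0, 0, 0]
    - [0, 0, 0, 0, 0, 0, 0]
    - [0, 0, 0, 0, 0, 0, 0]
  grip_force: 20

```text
time_s: 15.05
eef_pos: [0.5219, -0.328, 0.0074]
tcp_rot: [[1.0, -0.009, -0.0], [-0.009, -1.0, 0.0], [-0.0, -0.0, -1.0]]
wrist_force: [0.0, -0.7, -0.5]
grip_width: 0.36
finger_force: 0.0
```

```bash
python3 -c "
from h import *;st()"
```

```text
15.05 [ 0.5219 -0.328   0.0074] [[1.0, -0.009, -0.0], [-0.009, -1.0, 0.0], [-0.0, -0.0, -1.0]] [-0.3   0.59 -0.25  0.   -0.73  1.86] 0.36012144133098717 0.0
```

Converted, -0.05 m is -1, -0.043 m is -0.86.

send_path:
  offsets:
    - [0, 0, 0, 0, 0, 0, 0]
    - [0, 0, 0, 0, 0, 0, 0]
    - [0, 0, 0, 0, 0, 0, 0]
    - [0, 0, -0.2, 0, 0, 0, 0]
    - [0, 0, -0.8, 0, 0, 0, 0]
    - [0, 0, -1, 0, 0, 0, 0]
    - [0.24, -0.86, 0, 0, 0, 0, 0]
    - [0.24, -0.86, 0, 0, 0, 0, 0]
    - [0.26, -0.86, 0, 0, 0, 0, 0]
    - [0, 0, 0.8, 0, 0, 0, 0]
    - [0, 0, 0.5, 0, 0, 0, 0]
    - [0, 0, 0.2, 0, 0, 0, 0]
    - [0, 0, 0, 0, 0, 0, 0]
    - [0, 0, 0, 0, 0, 0, 0]
  grip_force: 20

```text
time_s: 16.45
eef_pos: [0.561, -0.1999, 0.0337]
tcp_rot: [[1.0, -0.009, 0.002], [-0.009, -1.0, -0.001], [0.002, 0.001, -1.0]]
wrist_force: [0.9, 0.2, -1.0]
grip_width: 0.274
finger_force: 20.0
```

```bash
python3 -c "
from h import *;st()"
```

```text
16.45 [ 0.561  -0.1999  0.0337] [[1.0, -0.009, 0.002], [-0.009, -1.0, -0.001], [0.002, 0.001, -1.0]] [-0.07  0.53 -0.29  0.   -0.75  1.63] 0.27369232608213917 19.999630451202393
```

Converted, 0.004 m is 0.08, 0.002 m is 0.04.

send_path:
  offsets:
    - [0, 0, 0.08, 0, 0, 0, 0]
    - [0, 0, 0.04, 0, 0, 0, 0]
    - [0, 0, 0.02, 0, 0, 0, 0]
    - [0, 0, 0.02, 0, 0, 0, 0]
    - [0, 0, 0, 0, 0, 0, 0]
    - [0, 0, 0, 0, 0, 0, 0]
    - [0, 0, 0, 0, 0, 0, 0]
  grip_force: 20

```text
time_s: 17.15
eef_pos: [0.5601, -0.1993, 0.0246]
tcp_rot: [[1.0, -0.009, 0.0], [-0.009, -1.0, -0.0], [0.0, 0.0, -1.0]]
wrist_force: [0.3, 1.0, -0.7]
grip_width: 0.272
finger_force: 20.0
```

```bash
python3 -c "
from h import *;st()"
```

```text
17.15 [ 0.5601 -0.1993  0.0246] [[1.0, -0.009, 0.0], [-0.009, -1.0, -0.0], [0.0, 0.0, -1.0]] [-0.07  0.54 -0.3   0.   -0.73  1.63] 0.2724644697775801 19.999664425849915
```

Converted, 0.0008 m is 0.016.

send_path:
  offsets:
    - [0, 0, 0.016, 0, 0, 0, 0]
    - [0, 0, 0.016, 0, 0, 0, 0]
    - [0, 0, 0, 0, 0, 0, 0]
    - [0, 0, 0, 0, 0, 0, 0]
  grip_force: 20

```text
time_s: 17.55
eef_pos: [0.5602, -0.1994, 0.0244]
tcp_rot: [[1.0, -0.008, 0.001], [-0.008, -1.0, -0.0], [0.001, 0.0, -1.0]]
wrist_force: [-2.2, 1.1, 6.4]
grip_width: 0.27
finger_force: 20.0
```

Converted, -0.049 m is -0.98, -0.04 m is -0.8, 0.031 rad is 0.0155.

send_path:
  offsets:
    - [0, 0, 0, 0, 0, 0, 0.35]
    - [0, 0, 0, 0, 0, 0, 0.45]
    - [0, 0, 0, 0, 0, 0, 0.5]
    - [0, 0, -0.4, 0, 0, 0, 0.5]
    - [0, 0, -0.8, 0, 0, 0, 0.5]
    - [0, 0, -0.8, 0, 0, 0, 0.5]
    - [-0.08, -0.9, -0.6, 0, 0, 0, 1]
    - [-0.08, -0.98, 0, 0, 0, 0, 1]
    - [-0.08, -0.98, 0, 0, 0, 0, 1]
    - [-0.08, -0.98, 0, 0, 0, 0, 1]
    - [-0.08, -0.98, 0, 0, 0, 0, 1]
    - [-0.08, -0.98, 0, 0, 0, 0, 1]
    - [-0.08, -0.98, 0, 0, 0, 0, 1]
    - [-0.08, -0.98, 0, 0, 0, 0, 1]
    - [-0.08, -0.98, 0, 0, 0, 0, 1]
    - [-0.08, -0.98, 0, 0, 0, 0, 1]
    - [-0.08, -0.98, 0, 0, 0, 0.0155, 1]
    - [0, 0, 0, 0, 0, 0, 1]
    - [0, 0, 0, 0, 0, 0, 1]
  grip_force: 20

```text
time_s: 19.45
eef_pos: [0.5204, 0.3335, 0.1497]
tcp_rot: [[0.999, -0.038, -0.001], [-0.038, -0.999, -0.001], [-0.001, 0.001, -1.0]]
wrist_force: [-0.1, -0.9, -0.1]
grip_width: 1.001
finger_force: 0.0
```

```bash
python3 - <<'E'
from h import *
st();c=read_camera('wrist');cv2.imwrite('pics/m1.png',rect(c,.02,.39,.61,.26,.41,2500))
E
```

```text
19.45 [0.5204 0.3335 0.1497] [[0.999, -0.038, -0.001], [-0.038, -0.999, -0.001], [-0.001, 0.001, -1.0]] [ 0.83  0.43 -0.11 -0.   -1.03  0.7 ] 1.0013521414553326 0.0
```

View pics/m1.png

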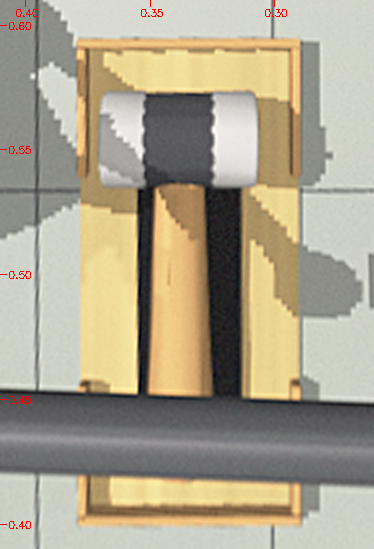

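The mallet lies with its head centre at (178,140) and handle centreline at u≈180, so its yaw is about 0. The grip point is (0.519, 0.338).

Converted, 0.04 m is 0.8, 0.035 m is 0.7, -0.038 rad is -0.019.

send_path:
  offsets:
    - [-0.02, -0.09, 0, 0, 0, -0.019, 1]
    - [0, 0, 0.8, 0, 0, 0, 1]
    - [0, 0, 0.8, 0, 0, 0, 1]
    - [0, 0, 0.7, 0, 0, 0, 1]
    - [0, 0, 0.3, 0, 0, 0, 1]
    - [0, 0, 0.18, 0, 0, 0, 1]
    - [0, 0, 0.06, 0, 0, 0, 1]
    - [0, 0, 0, 0, 0, 0, 0.6]
    - [0, 0, 0, 0, 0, 0, 0.3]
    - [0, 0, 0, 0, 0, 0, 0]
    - [0, 0, 0, 0, 0, 0, 0]
    - [0, 0, 0, 0, 0, 0, 0]
    - [0, 0, 0, 0, 0, 0, 0]
    - [0, 0, 0, 0, 0, 0, 0]
    - [0, 0, 0, 0, 0, 0, 0]
    - [0, 0, 0, 0, 0, 0, 0]
  grip_force: 25

```text
time_s: 21.1
eef_pos: [0.5202, 0.3371, 0.0085]
tcp_rot: [[1.0, -0.002, 0.0], [-0.002, -1.0, 0.0], [-0.0, -0.0, -1.0]]
wrist_force: [-0.1, 1.0, -0.2]
grip_width: 0.265
finger_force: 0.3
```

```bash
python3 -c "
from h import *;st()"
```

```text
21.1 [0.5202 0.3371 0.0085] [[1.0, -0.002, 0.0], [-0.002, -1.0, 0.0], [-0.0, -0.0, -1.0]] [ 0.84  0.6  -0.24 -0.   -0.73  0.73] 0.26513052374706125 0.31792417634278536
```

The manual's scale: shifts go in shares of 50 mm and turns go in shares of 2 rad. Converting my numbers, -0.05 m is -1, -0.03 m is -0.6, 0.0115 rad is 0.0058.

send_path:
  offsets:
    - [0, 0, 0, 0, 0, 0, 0]
    - [0, 0, 0, 0, 0, 0, 0]
    - [0, 0, 0, 0, 0, 0, 0]
    - [0, 0, -0.2, 0, 0, 0, 0]
    - [0, 0, -0.6, 0, 0, 0, 0]
    - [0, 0, -1, 0, 0, 0, 0]
    - [0, 0, -1, 0, 0, 0, 0]
    - [0, 0, 0, 0, 0, 0.0058, 0]
  grip_force: 25

```text
time_s: 21.9
eef_pos: [0.5242, 0.34, 0.1579]
tcp_rot: [[1.0, -0.012, 0.013], [-0.012, -1.0, 0.011], [0.013, -0.011, -1.0]]
wrist_force: [0.6, 1.2, -1.1]
grip_width: 0.233
finger_force: 24.9
```

send_path:
  offsets:
    - [0.02, 0.5, 0, 0, 0, 0, 0]
    - [0.05, 0.9, 0, 0, 0, 0, 0]
    - [0.05, 0.96, 0, 0, 0, 0, 0]
    - [0.05, 0.96, 0, 0, 0, 0, 0]
    - [0.05, 0.96, 0, 0, 0, 0, 0]
    - [0.05, 0.96, 0, 0, 0, 0, 0]
    - [0.05, 0.96, 0, 0, 0, 0, 0]
    - [0.05, 0.96, 0, 0, 0, 0, 0]
    - [0.05, 0.96, 0, 0, 0, 0, 0]
    - [0.05, 0.96, 0, 0, 0, 0, 0]
    - [0.05, 0.96, 0, 0, 0, 0, 0]
    - [0.05, 0.96, 0, 0, 0, 0, 0]
    - [0.05, 0.96, 0, 0, 0, 0, 0]
    - [0.05, 0.96, 0, 0, 0, 0, 0]
    - [0.05, 0.52, 0, 0, 0, 0, 0]
    - [0, 0, 0, 0, 0, 0, 0]
    - [0, 0, 0, 0, 0, 0, 0]

```text
time_s: 23.6
eef_pos: [0.5462, -0.3356, 0.1476]
tcp_rot: [[1.0, -0.015, -0.002], [-0.015, -1.0, 0.001], [-0.002, -0.001, -1.0]]
wrist_force: [0.0, 0.1, -2.3]
grip_width: 0.234
finger_force: 24.9
```

```bash
python3 - <<'E'
from h import *
st();c=read_camera('wrist');np.save('cw4.npy',c,allow_pickle=True);cv2.imwrite('pics/m2.png',rect(c,.14,.44,.68,-.43,-.23,2000))
E
```

```text
23.6 [ 0.5462 -0.3356  0.1476] [[1.0, -0.015, -0.002], [-0.015, -1.0, 0.001], [-0.002, -0.001, -1.0]] [-0.3   0.47 -0.05 -0.   -1.05  1.86] 0.2343792976626193 24.909185043652542
```

View pics/m2.png

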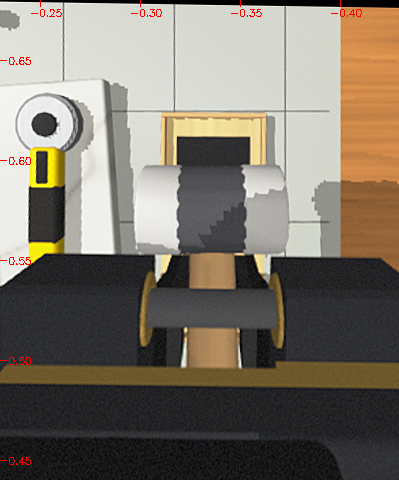

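The mallet is held straight with its head centre at (211,209), about 35 mm ahead of the TCP. I'll shift +6 mm in x and lower it.

Converted, 0.04 m is 0.8, 0.01 m is 0.2.

send_path:
  offsets:
    - [0.12, 0, 0.4, 0, 0, 0, 0]
    - [0, 0, 0.8, 0, 0, 0, 0]
    - [0, 0, 0.8, 0, 0, 0, 0]
    - [0, 0, 0.4, 0, 0, 0, 0]
    - [0, 0, 0.2, 0, 0, 0, 0]
    - [0, 0, 0.08, 0, 0, 0, 0]
    - [0, 0, 0, 0, 0, 0, 0]
    - [0, 0, 0, 0, 0, 0, 0]
    - [0, 0, 0, 0, 0, 0, 0]

```text
time_s: 24.55
eef_pos: [0.5543, -0.3357, 0.0162]
tcp_rot: [[1.0, -0.013, 0.003], [-0.013, -1.0, -0.001], [0.003, 0.001, -1.0]]
wrist_force: [-0.1, -0.2, -2.5]
grip_width: 0.233
finger_force: 24.9
```

Converted, 0.004 m is 0.08, 0.0015 m is 0.03.

send_path:
  offsets:
    - [-0.02, 0, 0.08, 0, 0, 0, 0]
    - [0, 0, 0.03, 0, 0, 0, 0]
    - [0, 0, 0, 0, 0, 0, 0]
    - [0, 0, 0, 0, 0, 0, 0]
    - [0, 0, 0, 0, 0, 0, 0]
    - [0, 0, 0, 0, 0, 0, 0]

```text
time_s: 25.15
eef_pos: [0.5524, -0.3355, 0.0091]
tcp_rot: [[1.0, -0.013, 0.0], [-0.013, -1.0, -0.0], [0.0, 0.0, -1.0]]
wrist_force: [-0.5, 0.2, -1.9]
grip_width: 0.234
finger_force: 24.9
```

Converted, 0.0008 m is 0.016, 0.0006 m is 0.012.

send_path:
  offsets:
    - [0, 0, 0.016, 0, 0, 0, 0]
    - [0, 0, 0.012, 0, 0, 0, 0]
    - [0, 0, 0, 0, 0, 0, 0]
    - [0, 0, 0, 0, 0, 0, 0]

```text
time_s: 25.55
eef_pos: [0.5524, -0.3355, 0.0084]
tcp_rot: [[1.0, -0.013, 0.0], [-0.013, -1.0, -0.0], [0.0, 0.0, -1.0]]
wrist_force: [-2.1, 0.8, 5.1]
grip_width: 0.23
finger_force: 24.9
```

Converted, -0.05 m is -1, -0.046 m is -0.92, 0.07 rad is 0.035.

send_path:
  offsets:
    - [0, 0, 0, 0, 0, 0, 0.3]
    - [0, 0, 0, 0, 0, 0, 0.4]
    - [0, 0, 0, 0, 0, 0, 0.5]
    - [0, 0, -0.4, 0, 0, 0, 0.5]
    - [0, 0, -0.8, 0, 0, 0, 0.5]
    - [0, 0, -1, 0, 0, 0, 0.6]
    - [0, 0, -0.6, 0, 0, 0, 1]
    - [-0.196, -0.92, 0, 0, 0, 0, 1]
    - [-0.196, -0.92, 0, 0, 0, 0, 1]
    - [-0.196, -0.92, 0, 0, 0, 0, 1]
    - [-0.196, -0.92, 0, 0, 0, 0, 1]
    - [-0.196, -0.92, 0, 0, 0, 0, 1]
    - [-0.196, -0.92, 0, 0, 0, 0, 1]
    - [0, 0, 0, 0, 0, 0.035, 1]
    - [0, 0, 0, 0, 0, 0, 1]
    - [0, 0, 0, 0, 0, 0, 1]

```text
time_s: 27.15
eef_pos: [0.4974, -0.0588, 0.1476]
tcp_rot: [[0.997, -0.082, 0.0], [-0.082, -0.997, 0.0], [0.0, -0.0, -1.0]]
wrist_force: [-0.2, -0.2, -1.0]
grip_width: 0.998
finger_force: 0.0
```

```bash
python3 - <<'E'
from h import *
st();c=read_camera('wrist');np.save('cw5.npy',c,allow_pickle=True);cv2.imwrite('pics/p1.png',rect(c,.02,.39,.61,-.16,.02,2500))
E
```

```text
27.15 [ 0.4974 -0.0588  0.1476] [[0.997, -0.082, 0.0], [-0.082, -0.997, 0.0], [0.0, -0.0, -1.0]] [ 0.21  0.25 -0.4   0.   -0.92  1.28] 0.9976912588448078 0.0
```

View pics/p1.png

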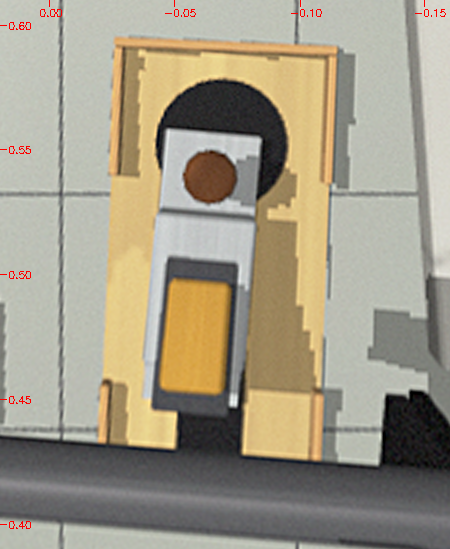

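The plane's front edge runs from (166,128) to (262,136) and its knob is at (210,177), giving centre (0.501,-0.061) and yaw -0.083. I'm lowering and gripping.

send_path:
  offsets:
    - [0, 0.04, 0.6, 0, 0, 0, 1]
    - [0, 0, 0.8, 0, 0, 0, 1]
    - [0, 0, 0.8, 0, 0, 0, 1]
    - [0, 0, 0.36, 0, 0, 0, 1]
    - [0, 0, 0.18, 0, 0, 0, 1]
    - [0, 0, 0.06, 0, 0, 0, 1]
    - [0, 0, 0, 0, 0, 0, 1]
    - [0, 0, 0, 0, 0, 0, 0.7]
    - [0, 0, 0, 0, 0, 0, 0.45]
    - [0, 0, 0, 0, 0, 0, 0.2]
    - [0, 0, 0, 0, 0, 0, 0.1]
    - [0, 0, 0, 0, 0, 0, 0]
    - [0, 0, 0, 0, 0, 0, 0]
    - [0, 0, 0, 0, 0, 0, 0]
    - [0, 0, 0, 0, 0, 0, 0]
    - [0, 0, 0, 0, 0, 0, 0]
  grip_force: 35

```text
time_s: 28.8
eef_pos: [0.4971, -0.0605, 0.0077]
tcp_rot: [[0.997, -0.083, 0.0], [-0.083, -0.997, 0.0], [0.0, -0.0, -1.0]]
wrist_force: [-0.7, 1.5, 0.9]
grip_width: 0.455
finger_force: 35.0
```

Converted, -0.0565 m is -1.13, -0.05 m is -1, -0.085 rad is -0.0425.

send_path:
  offsets:
    - [0, 0, -0.2, 0, 0, 0, 0]
    - [0, 0, -0.6, 0, 0, 0, 0]
    - [0, 0, -1, 0, 0, 0, 0]
    - [0, 0, -1, 0, 0, 0, 0]
    - [0, 0, 0, 0, 0, -0.0425, 0]
    - [-0.02, -0.6, 0, 0, 0, 0, 0]
    - [-0.01, -0.88, 0, 0, 0, 0, 0]
    - [-0.01, -0.88, 0, 0, 0, 0, 0]
    - [-0.01, -0.88, 0, 0, 0, 0, 0]
    - [-0.01, -0.88, 0, 0, 0, 0, 0]
    - [-0.01, -0.88, 0, 0, 0, 0, 0]
    - [-0.01, -0.88, 0, 0, 0, 0, 0]
    - [-0.01, -0.88, 0, 0, 0, 0, 0]
    - [-0.02, -1.13, 0, 0, 0, 0, 0]
    - [0, 0, 0, 0, 0, 0, 0]
    - [0, 0, 0, 0, 0, 0, 0]

```text
time_s: 30.4
eef_pos: [0.4897, 0.3277, 0.1466]
tcp_rot: [[1.0, 0.003, -0.003], [0.003, -1.0, -0.002], [-0.003, 0.002, -1.0]]
wrist_force: [-0.2, -1.2, -5.1]
grip_width: 0.456
finger_force: 35.0
```

```bash
python3 - <<'E'
from h import *
st();c=read_camera('wrist');np.save('cw6.npy',c,allow_pickle=True);cv2.imwrite('pics/p2.png',rect(c,.16,.44,.62,.24,.43,2500))
E
```

```text
30.4 [0.4897 0.3277 0.1466] [[1.0, 0.003, -0.003], [0.003, -1.0, -0.002], [-0.003, 0.002, -1.0]] [ 0.86  0.39 -0.19 -0.   -1.    0.71] 0.45566943612503863 34.998239278793335
```

View pics/p2.png

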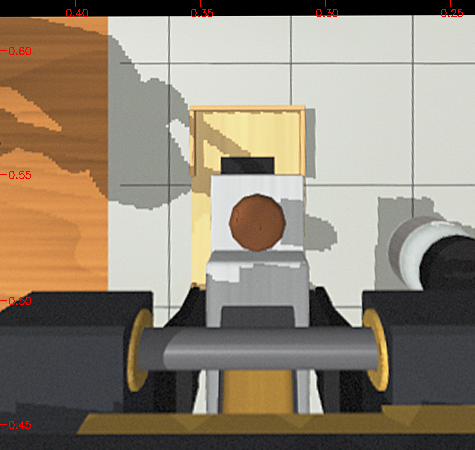

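The plane is held level and straight, with its knob at (257,222) and the tray outline ahead of it. I'll shift +6 mm in y and lower it.

Converted, 0.04 m is 0.8, -0.006 m is -0.12.

send_path:
  offsets:
    - [0.02, -0.12, 0.4, 0, 0, 0, 0]
    - [0, 0, 0.8, 0, 0, 0, 0]
    - [0, 0, 0.8, 0, 0, 0, 0]
    - [0, 0, 0.4, 0, 0, 0, 0]
    - [0, 0, 0.2, 0, 0, 0, 0]
    - [0, 0, 0.06, 0, 0, 0, 0]
    - [0, 0, 0, 0, 0, 0, 0]
    - [0, 0, 0, 0, 0, 0, 0]
    - [0, 0, 0, 0, 0, 0, 0]
    - [0, 0, 0, 0, 0, 0, 0]

```text
time_s: 31.45
eef_pos: [0.4923, 0.3337, 0.0157]
tcp_rot: [[1.0, 0.002, 0.001], [0.002, -1.0, 0.001], [0.001, -0.001, -1.0]]
wrist_force: [0.5, 0.0, -4.0]
grip_width: 0.457
finger_force: 35.0
```

Converted, 0.004 m is 0.08, 0.002 m is 0.04.

send_path:
  offsets:
    - [-0.02, 0, 0.08, 0, 0, 0, 0]
    - [0, 0, 0.04, 0, 0, 0, 0]
    - [0, 0, 0.02, 0, 0, 0, 0]
    - [0, 0, 0, 0, 0, 0, 0]
    - [0, 0, 0, 0, 0, 0, 0]
    - [0, 0, 0, 0, 0, 0, 0]

```text
time_s: 32.05
eef_pos: [0.4909, 0.3333, 0.0077]
tcp_rot: [[1.0, 0.002, -0.0], [0.002, -1.0, -0.0], [-0.0, 0.0, -1.0]]
wrist_force: [-2.5, -1.2, -2.0]
grip_width: 0.457
finger_force: 35.0
```

Converted, 0.0006 m is 0.012.

send_path:
  offsets:
    - [0, 0, 0.012, 0, 0, 0, 0]
    - [0, 0, 0, 0, 0, 0, 0]
    - [0, 0, 0, 0, 0, 0, 0]

```text
time_s: 32.35
eef_pos: [0.4909, 0.3332, 0.0077]
tcp_rot: [[1.0, 0.002, 0.0], [0.002, -1.0, -0.0], [0.0, 0.0, -1.0]]
wrist_force: [-4.0, -1.5, 5.5]
grip_width: 0.453
finger_force: 35.0
```

send_path:
  offsets:
    - [0, 0, 0, 0, 0, 0, 0.5]
    - [0, 0, 0, 0, 0, 0, 0.55]
    - [0, 0, 0, 0, 0, 0, 0.65]
    - [0, 0, 0, 0, 0, 0, 0.75]
    - [0, 0, -0.4, 0, 0, 0, 0.75]
    - [0, 0, -0.8, 0, 0, 0, 0.75]
    - [0, 0, -1, 0, 0, 0, 1]
    - [0, 0.4, -0.6, 0, 0, 0, 1]

```text
time_s: 33.15
eef_pos: [0.4928, 0.3159, 0.1509]
tcp_rot: [[1.0, 0.005, 0.006], [0.005, -1.0, 0.004], [0.006, -0.004, -1.0]]
wrist_force: [0.4, 0.2, 0.9]
grip_width: 0.854
finger_force: 0.0
```

Converted, 0.0466 m is 0.932, 0.0062 m is 0.124, 0.011 rad is 0.0055.

send_path:
  offsets:
    - [0.124, 0.932, 0, 0, 0, 0, 1]
    - [0.124, 0.932, 0, 0, 0, 0, 1]
    - [0.124, 0.932, 0, 0, 0, 0, 1]
    - [0.124, 0.932, 0, 0, 0, 0, 1]
    - [0.124, 0.932, 0, 0, 0, 0, 1]
    - [0.124, 0.932, 0, 0, 0, 0, 1]
    - [0.124, 0.932, 0, 0, 0, 0, 1]
    - [0.124, 0.932, 0, 0, 0, 0, 1]
    - [0.124, 0.932, 0, 0, 0, 0, 1]
    - [0.124, 0.932, 0, 0, 0, 0, 1]
    - [0.124, 0.932, 0, 0, 0, 0.0055, 1]
    - [0, 0, 0.8, 0, 0, 0, 1]
    - [0, 0, 0.8, 0, 0, 0, 1]
    - [0, 0, 0.4, 0, 0, 0, 1]
    - [0, 0, 0, 0, 0, 0, 1]
    - [0, 0, 0, 0, 0, 0, 1]
    - [0, 0, 0, 0, 0, 0, 1]

```text
time_s: 34.85
eef_pos: [0.5616, -0.1993, 0.0488]
tcp_rot: [[1.0, -0.009, 0.004], [-0.009, -1.0, -0.001], [0.004, 0.001, -1.0]]
wrist_force: [0.8, -0.0, 0.4]
grip_width: 1.0
finger_force: 0.0
```

Converted, 0.014 m is 0.28, 0.007 m is 0.14.

send_path:
  offsets:
    - [-0.02, 0, 0.28, 0, 0, 0, 1]
    - [0, 0, 0.14, 0, 0, 0, 1]
    - [0, 0, 0.02, 0, 0, 0, 0.8]
    - [0, 0, 0, 0, 0, 0, 0.5]
    - [0, 0, 0, 0, 0, 0, 0.3]
    - [0, 0, 0, 0, 0, 0, 0]
    - [0, 0, 0, 0, 0, 0, 0]
    - [0, 0, 0, 0, 0, 0, 0]
    - [0, 0, 0, 0, 0, 0, 0]
    - [0, 0, 0, 0, 0, 0, 0]
    - [0, 0, 0, 0, 0, 0, 0]
    - [0, 0, 0, 0, 0, 0, 0]
    - [0, 0, 0, 0, 0, 0, 0]
  grip_force: 20

```text
time_s: 36.15
eef_pos: [0.559, -0.1992, 0.025]
tcp_rot: [[1.0, -0.009, -0.0], [-0.009, -1.0, -0.0], [-0.0, 0.0, -1.0]]
wrist_force: [-0.2, -0.6, -0.4]
grip_width: 0.274
finger_force: 20.0
```

Converted, -0.04 m is -0.8, -0.0325 m is -0.65, 0.034 rad is 0.017.

send_path:
  offsets:
    - [0, 0, -0.2, 0, 0, 0, 0]
    - [0, 0, -0.6, 0, 0, 0, 0]
    - [0, 0, -0.8, 0, 0, 0, 0]
    - [0, 0, -0.8, 0, 0, 0.017, 0]
    - [-0.366, -0.65, 0, 0, 0, 0, 0]
    - [-0.366, -0.65, 0, 0, 0, 0, 0]
    - [-0.366, -0.65, 0, 0, 0, 0, 0]
    - [-0.366, -0.65, 0, 0, 0, 0, 0]
    - [0, 0, 0, 0, 0, 0, 0]
    - [0, 0, 0, 0, 0, 0, 0]
    - [0, 0, 0, 0, 0, 0, 0]

```text
time_s: 37.25
eef_pos: [0.4921, -0.0665, 0.1455]
tcp_rot: [[0.999, -0.044, 0.001], [-0.044, -0.999, -0.0], [0.001, -0.0, -1.0]]
wrist_force: [0.4, 0.5, -1.0]
grip_width: 0.274
finger_force: 20.0
```

```bash
python3 - <<'E'
from h import *
st();c=read_camera('wrist');np.save('cw7.npy',c,allow_pickle=True);cv2.imwrite('pics/c2.png',rect(c,.155,.44,.62,-.17,.03,2500))
E
```

```text
37.25 [ 0.4921 -0.0665  0.1455] [[0.999, -0.044, 0.001], [-0.044, -0.999, -0.0], [0.001, -0.0, -1.0]] [ 0.19  0.24 -0.41  0.   -0.91  1.33] 0.2742887832059617 19.99974489212036
```

View pics/c2.png

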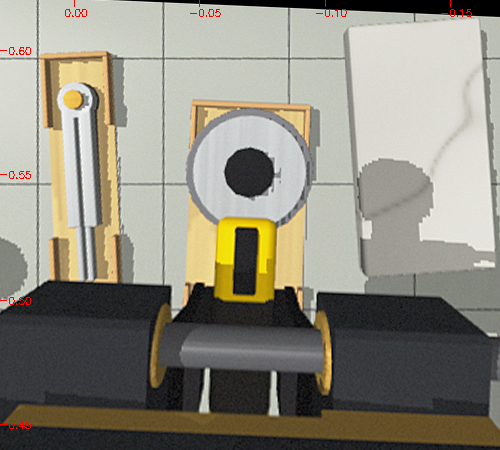

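The cutter is held with its disc centre at (249,169), 60.4 mm ahead of the TCP and aligned with its tray. I'm lowering it.

Converted, 0.04 m is 0.8, 0.003 m is 0.06.

send_path:
  offsets:
    - [-0.02, 0, 0.4, 0, 0, 0, 0]
    - [0, 0, 0.8, 0, 0, 0, 0]
    - [0, 0, 0.8, 0, 0, 0, 0]
    - [0, 0, 0.4, 0, 0, 0, 0]
    - [0, 0, 0.2, 0, 0, 0, 0]
    - [0, 0, 0.06, 0, 0, 0, 0]
    - [0, 0, 0, 0, 0, 0, 0]
    - [0, 0, 0, 0, 0, 0, 0]
    - [0, 0, 0, 0, 0, 0, 0]
    - [0, 0, 0, 0, 0, 0, 0]

```text
time_s: 38.3
eef_pos: [0.4911, -0.066, 0.0129]
tcp_rot: [[0.999, -0.043, 0.002], [-0.043, -0.999, 0.0], [0.002, -0.0, -1.0]]
wrist_force: [1.2, -0.3, -0.7]
grip_width: 0.274
finger_force: 20.0
```

send_path:
  offsets:
    - [0, 0, 0.04, 0, 0, 0, 0]
    - [0, 0, 0.02, 0, 0, 0, 0]
    - [0, 0, 0, 0, 0, 0, 0]
    - [0, 0, 0, 0, 0, 0, 0]
    - [0, 0, 0, 0, 0, 0, 0]
    - [0, 0, 0, 0, 0, 0, 0]

```text
time_s: 38.9
eef_pos: [0.4906, -0.0661, 0.009]
tcp_rot: [[0.999, -0.043, -0.0], [-0.043, -0.999, 0.0], [-0.0, -0.0, -1.0]]
wrist_force: [0.9, -0.9, -1.5]
grip_width: 0.273
finger_force: 20.0
```

Converted, 0.001 m is 0.02, 0.0007 m is 0.014.

send_path:
  offsets:
    - [0, 0, 0.02, 0, 0, 0, 0]
    - [0, 0, 0.014, 0, 0, 0, 0]
    - [0, 0, 0, 0, 0, 0, 0]
    - [0, 0, 0, 0, 0, 0, 0]
    - [0, 0, 0, 0, 0, 0, 0]

```text
time_s: 39.4
eef_pos: [0.4907, -0.0661, 0.008]
tcp_rot: [[0.999, -0.043, 0.0], [-0.043, -0.999, -0.0], [0.0, 0.0, -1.0]]
wrist_force: [-2.2, 0.7, 5.1]
grip_width: 0.273
finger_force: 20.0
```

Converted, -0.05 m is -1, -0.045 m is -0.9, -0.043 rad is -0.0215.

send_path:
  offsets:
    - [0, 0, 0, 0, 0, 0, 0.35]
    - [0, 0, 0, 0, 0, 0, 0.45]
    - [0, 0, 0, 0, 0, 0, 0.5]
    - [0, 0, -0.4, 0, 0, 0, 0.5]
    - [0, 0, -1, 0, 0, 0, 0.5]
    - [0, 0, -1, 0, 0, 0, 0.5]
    - [0, -0.4, -1, 0, 0, -0.0215, 0.5]
    - [-0.4, -0.9, -1, 0, 0, 0, 1]
    - [-0.4, 0, -1, 0, 0, 0, 1]
    - [-0.4, 0, -1, 0, 0, 0, 1]
    - [0, 0, 0, 0, 0, 0, 1]
    - [0, 0, 0, 0, 0, 0, 1]
    - [0, 0, 0, 0, 0, 0, 1]

```text
time_s: 40.7
eef_pos: [0.4393, -0.0155, 0.3009]
tcp_rot: [[1.0, -0.001, -0.003], [-0.001, -1.0, -0.0], [-0.003, 0.0, -1.0]]
wrist_force: [-0.0, -0.1, -1.2]
grip_width: 0.95
finger_force: 0.0
```

```bash
python3 - <<'E'
from h import *
st();c=read_camera('wrist');np.save('cw8.npy',c,allow_pickle=True)
k=2000
A=[rect(c,.01,.38,.65,y-.055,y+.055,k) for y in (.334,.062,-.066,-.335)]
a=cv2.resize(np.hstack(A),None,fx=.9,fy=.9,interpolation=cv2.INTER_AREA);print(a.shape);cv2.imwrite('pics/f.png',a)
E
```

```text
40.7 [ 0.4393 -0.0155  0.3009] [[1.0, -0.001, -0.003], [-0.001, -1.0, -0.0], [-0.003, 0.0, -1.0]] [ 0.34  0.01 -0.27 -0.   -1.29  1.23] 0.9499529134088804 0.0
(486, 788, 3)
```

View pics/f.png

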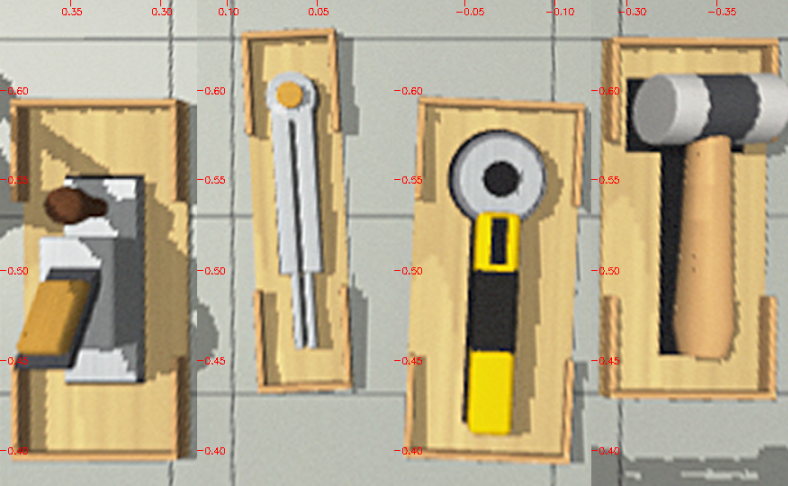

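The final view shows all four tools on their outlines: plane centred (105,280), divider joint at (289,94), cutter disc at (500,180), and mallet head over its outline at (710,108). I'm handing in.

```bash
python3 -c "
from workcell import *
print(hand_in())"
```

```text
the job is handed in; nothing more can be done
None
```

The job is handed in at about 41 s: the dividers are closed and in their tray, and the mallet, cutter and plane each lie on their own outline the right way round in the last picture; no verdict was returned.

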